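Fetch the small bowl from behind two tall pots in a pottery's drying rack

ROBOT

A 6-joint arm with a two-finger parallel gripper is mounted at the origin on the work surface. World frame = base frame: x ahead of the robot, y to its left, z up, the work surface at z = 0. Lengths are in m, angles in rad, forces in N, time in s.
With the tool pointing down it reaches from about 0.375 to 0.975 m from the base axis. Payload 3.8 kg.
Tool frame: the origin (TCP) lies at the very end of the fingers, on their centre line; the grasp point (between the pads) lies 19 mm behind it; z points along the fingers, y is the line along which they close (so a half turn about z gives the same grasp; the last joint's range is limited). The gripper opens to 88 mm and grips with 3 to 60 N. Pads are 18 mm wide; open, the fingers measure 123 mm over their backs; the gripper's body (75 mm by 187 mm) begins 45 mm behind the grasp point.
Start: joints at [1.293, 0.264, 1.604, -0, 1.274, -0.037], TCP at [0.161, 0.656, 0.239] pointing down, gripper open.
Joint ranges: [-2.63, 2.63], [-0.94, 2.18], [0.31, 2.57], [-1.31, 4.45], [0, 2.66], [-2.55, 2.55]. Speed limits (rad/s): [2.57, 2.57, 3.14, 3.14, 3.14, 3.14].

INTERFACE

Orientations are given as [roll, pitch, yaw] about the fixed x, y, z axes, in that order (R = Rz(yaw) Ry(pitch) Rx(roll)).
In Python, from workcell import bot gives the robot as it stands.
- The arm moves only by the tool arm_command, never from a script. Its arguments are lists of equal length, an entry for each row: "dp": the shift along the tool's x, y, z in mm, a list of three; "rot": the turn, a rotation vector about the tool's x, y, z in rad, a list of three. In form: {"dp": [[dx, dy, dz], ...], "rot": [[rx, ry, rz], ...]}. A call has 1 to 5 rows; each row is the pose to reach, as a shift and turn from the pose commanded when the call began, along the tool's axes at that moment; what a row does not reach only later rows make up. A row lasts 1/12 s, in which the tool goes at most 41.7 mm and 7.16 degrees, less where a joint would pass 70% of its speed; a pose out of reach is approached as far as the arm can. A call with a gripper value outside its range is refused whole. "hand" is the opening, from 0 (shut) to 1 (fully open), set as the call begins (left out, the last holds). The fingers move at their own pace and stop on an object; the grip force is fixed at half the most. Time passes only in rows, so rows that repeat a pose let the fingers close. It gives the time, the measured TCP pose, the force, the opening and the grip force at its end, in the units of the state.
- bot.get_obs(): the state, without advancing time (a new reading comes with each control period).
- bot.read_camera(name): name is "scene" or "top" or "wrist"; returns a dict with "image" (480x640x3 uint8, red, green, blue), "z_map" (480x640 float32, m along the optical axis (not along the pixel's ray), 0 where there is no reading), "camera_matrix" (3x3 intrinsics, pixels), "T" (4x4, takes a point from camera to world coordinates); the wrist camera has in their place "tool_from_camera" (4x4, takes a point from camera to tool coordinates, whose origin is the TCP and whose axes are the flange's). Camera axes: x right, y down, z forward; pixel columns grow to the right and rows downward; lengths in m; the calibration is good to about 2 mm. The wrist camera is an equidistant fisheye: a pixel r from the principal point sees the ray r / f radians off the axis. A picture is of the moment at which its call begins: read the wrist's pose just before it.
- bot.close_job(): hands the job in; it is judged then, once.
Trained networks look in a picture, given as the dict that the camera call returned (one of the last four; its "shot" number tells which), for a name from the list of things; names that differ only in an ending like _2 or _b are one class to them, and where a whole thing is asked for, a point or a joint stands for the part that bears it (a point fixed in the world has none). Each returns a list of dicts, best first, with "score" (0 to 1); they miss things now and then, are a little off and sometimes report something else, mostly with a low value. They report only what shows in the picture. A call takes as long as a camera call. They do not tell look-alikes from the thing itself.
- bot.search_frame(picture, query): "uv" ([column, row] in pixels, amid what is visible of it).
- bot.masks_of(picture, query): "pixels" (480x640 bool, what is visible of it) and "uv" ([column, row] in pixels, amid what is visible of it).
- bot.landmark_of(picture, query): "uv" ([column, row] in pixels: a listed point, or the origin of a listed thing).
The state is a dict: "time": time; "joint_pos": joint angles; "qd": joint speeds; "effort": joint torques, N m; "ee_pos": TCP position; "tcp_rot": TCP orientation; "contact_force": force on the tool from outside, world axes, zero at the start; "torque": the same for the moment, N m; "width": opening from 0.0 (shut) to 1.0 (fully open); "finger_force": force on a finger pad.
Only numpy, scipy, OpenCV 4.12 (cv2) and the standard library are available. Lean on these libraries where they do the work, as an engineer would, in place of code of your own. Each camera call takes 0.05 s, during which the arm holds its last target. There are 200 camera calls.

TASK

In the drying rack, the small round bowl is boxed in behind the tumbler and the vase. First take both tall pots out and stand them upright on the ware board, then set the bowl upright in the middle of the banding wheel, and only then put the tumbler and the vase back, each upright where it stood at the start. Leave the square dish and the pinch pot in the other lane where they are.

Things in the scene. Friction and masses are not known exactly. Their poses are not given: they have to be found in the camera images.
- rack: Fixed plywood slab 240 (x) x 218 (y) x 12 mm; origin: centre of its underside, on the table. x runs along its two lanes, away from the robot (yaw within 0.2 rad). Three fences 22 mm thick, full length, at y = -98, 0, 98 mm, tops 46 mm above the table; two lanes 76 mm wide, open at both ends, centre lines y = -49 and 49 mm. Pots stand on the slab, 12 mm up; bowl at the far (+x) end of either lane.
- wheel_top (a point): Banding wheel: a fixed round metal turntable, head 180 mm across with turned grooves; this point is the middle of its flat top, 50 mm above the table. It does not turn.
- board_top (a point): Ware board: a fixed plank 150 (x) x 220 (y) x 18 mm lying on the table, empty; this point is the centre of its top, axes along its sides, z up.
- bowl_mid (a point): Small round bowl, white with brown foot: foot 42 mm, flaring side, rim 58 mm across, 40 mm high, open, about 90 g; point on its axis half-way up (20 mm above its foot), z up. Some 9 mm from the fences at either side and from the pot before it, so fingers can take it only along the lane (one before, one behind it), once the tall pots are gone.
- tumbler_mid (a point): Tumbler, a tall straight cylinder 60 mm across (foot 56 mm), 105 mm high, open on top, white with a brown base, about 240 g; this point is on its axis half-way up (52.5 mm above its foot), z up.
- vase_mid (a point): Vase, a tall round pot 125 mm high, white with a brown base: foot 50 mm, belly 62 mm across from 34 to 66 mm up, straight neck 42 mm across from 92 to 112 mm up, rim 50 mm at the top, open, about 260 g; this point is on its axis half-way up (62.5 mm above its foot), z up.
- dish_mid (a point): Square dish, white, 56 x 56 x 26 mm, open on top, in the other lane's far part: to be left alone. This point is its centre, 13 mm up.
- pinch_pot_mid (a point): Pinch pot, round, brown, 56 mm across at its belly, 32 mm high, in the other lane before the square dish: to be left alone. This point is on its axis, 16 mm up.
Not all that is in view belongs to the job. What is shaped like the part that bears tumbler_mid but green or red is not meant.

How it is judged:
By the outcome, as a careful person would: the job done as asked, in the order asked, and still so for the second after the job is handed in, with the robot touching nothing.
It also fails if it takes over 131 s, if anything falls off the work surface, if the arm or the gripper's body presses on something with over 40 N, if the wrist force passes 120 N, or if a joint passes its speed limit or range.

## Working session

There is one attempt and no reset: what is moved stays moved. The work goes in short steps, Python scripts to look and compute and a tool call to move; the robot and the scene stay as the last step left them, time stands still between calls to the robot, and variables do not carry over. Pictures are saved under pics/ and viewed, at most 14 in all, crops included, and the job is handed in when it is done.

Besides the shell and the picture viewer there is one more tool, called after "Request:" as a command line: name --argument value ..., lists and objects as JSON in quotes. arm_command: Moves the arm, as the interface text tells. Its arguments: {"type":"object","properties":{"dp":{"type":"array"},"rot":{"type":"array"},"hand":{"type":"number"}},"required":["dp","rot"]}

```bash
mkdir -p pics; ls; cat > h.py <<'E'
import numpy as np, cv2
from scipy.spatial.transform import Rotation as R
from workcell import bot
def cam(n,save=None):
    p=bot.read_camera(n)
    if save: cv2.imwrite('pics/'+save,cv2.cvtColor(p['image'],cv2.COLOR_RGB2BGR))
    return p
def cloud(p):
    z=p['z_map'];K=p['camera_matrix'];v,u=np.mgrid[:480,:640]
    P=np.stack([(u-K[0,2])/K[0,0]*z,(v-K[1,2])/K[1,1]*z,z],-1)
    W=P@p['T'][:3,:3].T+p['T'][:3,3]; W[z<=0]=np.nan
    return W
E
python3 - <<'E'
from h import *
s=bot.get_obs(); print({k:np.round(v,3) for k,v in s.items()})
for c in ('scene','top'):
    p=cam(c,c+'0.png'); W=cloud(p); print(c,np.round(p['T'],3).tolist())
    for q in ['rack','wheel_top','board_top','bowl_mid','tumbler_mid','vase_mid','dish_mid','pinch_pot_mid']:
        for r in bot.landmark_of(p,q)[:3]:
            u,v=np.round(r['uv']).astype(int); print(q,round(r['score'],2),(u,v),np.round(W[min(v,479),min(u,639)],3))
E
```

```text
pics
{'time': np.float64(0.0), 'joint_pos': array([ 1.293,  0.265,  1.605, -0.   ,  1.274, -0.037]), 'qd': array([-0.   , -0.001, -0.001,  0.001, -0.002,  0.001]), 'effort': array([ 2.0000e-03, -5.0211e+01, -3.5688e+01,  7.3000e-02,  2.9000e-02,
       -0.0000e+00]), 'ee_pos': array([0.161, 0.655, 0.237]), 'tcp_rot': array([-3.139, -0.   ,  2.901]), 'contact_force': array([-0.239,  0.271,  0.581]), 'torque': array([-0.025,  0.069, -0.024]), 'finger_force': np.float64(0.0), 'width': np.float64(1.0)}
scene [[0.381, 0.633, -0.674, 1.138], [0.924, -0.277, 0.263, -0.308], [-0.02, -0.723, -0.69, 0.819], [0.0, 0.0, 0.0, 1.0]]
rack 0.78 (np.int64(340), np.int64(293)) [ 0.55  -0.027  0.035]
wheel_top 0.68 (np.int64(452), np.int64(234)) [0.5   0.308 0.053]
board_top 0.84 (np.int64(216), np.int64(320)) [ 0.499 -0.307  0.018]
bowl_mid 0.72 (np.int64(329), np.int64(314)) [ 0.585 -0.07   0.021]
bowl_mid 0.4 (np.int64(355), np.int64(268)) [0.483 0.044 0.022]
tumbler_mid 0.95 (np.int64(198), np.int64(259)) [ 0.361 -0.307  0.084]
tumbler_mid 0.79 (np.int64(169), np.int64(232)) [ 0.232 -0.355  0.079]

[... 509 characters left out ...]
0.003  0.045]
wheel_top 0.72 (np.int64(460), np.int64(210)) [ 0.506 -0.311  0.016]
wheel_top 0.57 (np.int64(177), np.int64(213)) [0.488 0.32  0.045]
board_top 0.86 (np.int64(461), np.int64(209)) [ 0.508 -0.313  0.017]
bowl_mid 0.68 (np.int64(353), np.int64(174)) [ 0.587 -0.069  0.02 ]
tumbler_mid 0.87 (np.int64(469), np.int64(286)) [ 0.335 -0.326  0.009]
tumbler_mid 0.8 (np.int64(496), np.int64(346)) [ 0.205 -0.381  0.003]
tumbler_mid 0.59 (np.int64(463), np.int64(211)) [ 0.503 -0.317  0.017]
vase_mid 0.64 (np.int64(352), np.int64(194)) [ 0.54  -0.067  0.022]
dish_mid 0.92 (np.int64(312), np.int64(164)) [0.611 0.024 0.018]
pinch_pot_mid 0.92 (np.int64(304), np.int64(212)) [0.499 0.041 0.018]
```

View pics/scene0.png

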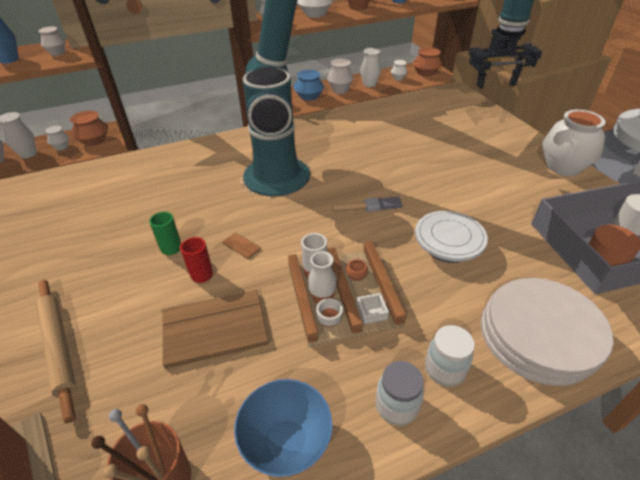

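View pics/top0.png

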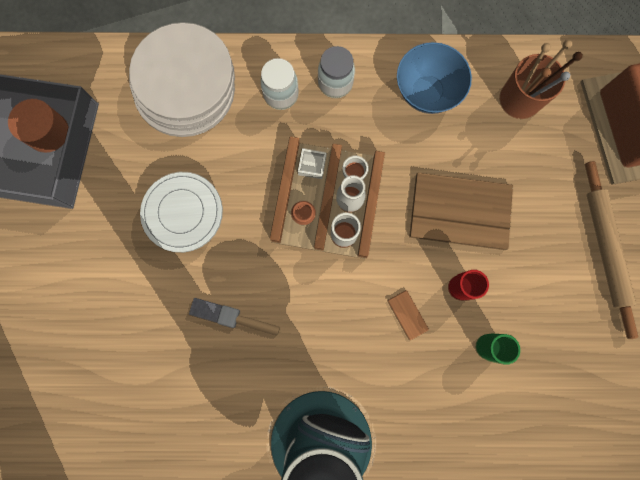

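Both pictures show the white tumbler nearest the robot (top 346,230; scene 314,250), then the vase (top 352,192), then the bowl (top 354,168) in the right lane. Look-alikes for the tumbler are red (469,285) and green (498,348); I choose the white one in the rack. The board is at (461,210) and the wheel at (181,211) in the top view.

```bash
python3 - <<'E'
from h import *
def circ(P):
    A=np.c_[2*P,np.ones(len(P))]; s=np.linalg.lstsq(A,(P**2).sum(1),rcond=None)[0]; return s[:2],np.sqrt(s[2]+s[:2]@s[:2])
for c in ('top','scene'):
    p=cam(c); W=cloud(p); X,Y,Z=W[...,0],W[...,1],W[...,2]
    print(c)
    m=(abs(Z-.046)<.004)&(X>.36)&(X<.70)&(abs(Y)<.17)
    r=cv2.minAreaRect(W[m][:,:2].astype(np.float32)*1000); print('fences',m.sum(),np.round(r[0],1),np.round(r[1],1),round(r[2],2))
    m=(abs(Z-.018)<.005)&(X>.38)&(X<.65)&(Y<-.17)&(Y>-.45)
    r=cv2.minAreaRect(W[m][:,:2].astype(np.float32)*1000); print('board',m.sum(),np.round(r[0],1),np.round(r[1],1),round(r[2],2),np.median(Z[m]))
    m=(abs(Z-.05)<.008)&(X>.36)&(X<.64)&(Y>.17)&(Y<.45)
    (q,rr)=cv2.minEnclosingCircle(W[m][:,:2].astype(np.float32)*1000); print('wheel',m.sum(),np.round(q,1),round(rr,1),np.median(W[m][:,:2],0).round(4),W[m][:,:2].mean(0).round(4),np.median(Z[m]))
    for n,zt in (('vase',.137),('tumbler',.117),('bowl',.052)):
      for k in bot.masks_of(p,n+'_mid')[:4]:
        m=k['pixels']&(abs(Z-zt)<.004)&(X>.36)&(X<.7)&(abs(Y)<.17)
        if m.sum()<8: print(n,'none',k['uv'],m.sum());continue
        q,rr=cv2.minEnclosingCircle(W[m][:,:2].astype(np.float32)*1000)
        print(n,round(k['score'],2),np.round(k['uv']),m.sum(),np.round(q,1),round(rr,1),'fit',*circ(W[m][:,:2]))
    if c=='top': cv2.imwrite('pics/crop.png',cv2.cvtColor(cv2.resize(p['image'][130:265,260:400],None,fx=4,fy=4),cv2.COLOR_RGB2BGR))
E
```

```text
top
fences 3217 [531.7 -11.3] [218.  240.5] 80.39
board 6182 [ 505.5 -314.7] [221.4 151. ] 82.54 0.017404365448399073
wheel 5156 [492.  310.4] 90.6 [0.4895 0.31  ] [0.49   0.3102] 0.05002608125548291
tumbler 0.95 [342. 227.] 180 [446.1 -46.5] 29.6 fit [ 0.44598862 -0.04669654] 0.027019929452596788
tumbler none [498.1, 348.4] 0
tumbler none [468.2, 287.4] 0
bowl 0.93 [353. 169.] 110 [592.3 -70. ] 27.8 fit [ 0.59177485 -0.07052718] 0.025394918493018587
scene
fences 2571 [532.3 -13.1] [218.1 242.8] 80.31
board 5632 [ 506.4 -316.5] [220.2 153.9] 82.48 0.019088119782660895
wheel 2780 [492.7 309.2] 91.6 [0.5011 0.3036] [0.4997 0.3046] 0.051394776212276894
vase 0.95 [324. 275.] 153 [525.3 -61.8] 25.5 fit [ 0.52614533 -0.06205659] 0.021728200351409804
tumbler none [167.2, 227.0] 0
tumbler 0.71 [313. 244.] 153 [449.2 -47.5] 31.1 fit [ 0.448649   -0.04878499] 0.02726727212907648
tumbler none [197.4, 258.8] 0
bowl 0.74 [331. 314.] 196 [592.5 -72.2] 29.9 fit [ 0.59334043 -0.07319774] 0.026314008349972495
bowl 0.3 [350. 298.] 550 [535.8 -15.1] 156.1 fit [ 0.53585653 -0.01596282] 0.10498287858285184
```

View pics/crop.png

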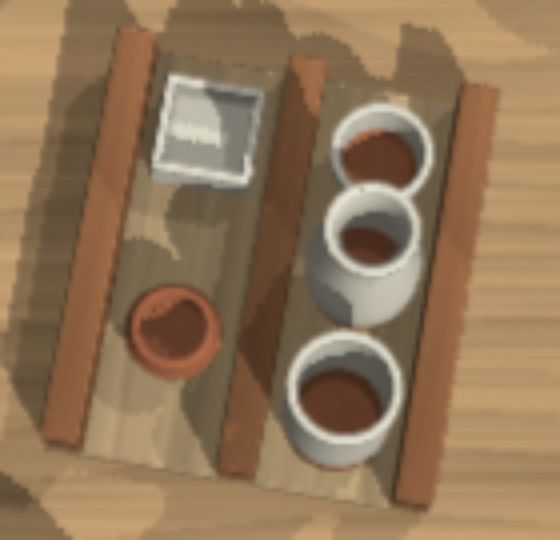

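The crop confirms the choice: a white tumbler, then the vase and bowl, in the right lane, while the left lane holds the dish and pinch pot. The fits agree with the rack geometry (lane offset within 1 mm). I'm setting out.

Request:
arm_command --dp '[[0, 0, 0]]' --rot '[[0, 0, -0.072]]'

```text
time: 1.38
ee_pos: [0.161, 0.6555, 0.2387]
tcp_rot: [3.142, -0.0, 2.973]
contact_force: [0.3, -0.1, -0.6]
width: 0.999
finger_force: 0.0
```

Request:
arm_command --dp '[[-20, -32.3, 0], [-40, -64.6, 0], [-60, -96.9, 0], [-80, -129.2, 0], [-100, -161.5, 0]]' --rot '[[0, 0, 0], [0, 0, 0], [0, 0, 0], [0, 0, 0], [0, 0, 0]]'

```text
time: 1.8
ee_pos: [0.2327, 0.4779, 0.2386]
tcp_rot: [3.142, 0.0, 2.973]
contact_force: [0.8, -0.3, -0.2]
width: 0.997
finger_force: 0.0
```

Request:
arm_command --dp '[[-20, -32.3, 0], [-40, -64.6, 0], [-60, -96.9, 0], [-80, -129.2, 0], [-100, -161.5, 0]]' --rot '[[0, 0, 0], [0, 0, 0], [0, 0, 0], [0, 0, 0], [0, 0, 0]]'

```text
time: 2.22
ee_pos: [0.3041, 0.3019, 0.239]
tcp_rot: [3.141, 0.001, 2.973]
contact_force: [0.8, -0.6, -0.2]
width: 1.001
finger_force: 0.0
```

Request:
arm_command --dp '[[-20, -32.3, 0], [-40, -64.6, 0], [-60, -96.9, 0], [-80, -129.2, 0], [-100, -161.5, 0]]' --rot '[[0, 0, 0], [0, 0, 0], [0, 0, 0], [0, 0, 0], [0, 0, 0]]'

```text
time: 2.63
ee_pos: [0.3756, 0.1258, 0.2392]
tcp_rot: [3.141, 0.001, 2.973]
contact_force: [1.5, 0.0, 0.4]
width: 1.001
finger_force: 0.0
```

Request:
arm_command --dp '[[-20, -32.3, 0], [-40, -64.6, 0], [-60, -96.9, 0], [-80, -129.2, 0], [-100, -161.5, 0]]' --rot '[[0, 0, 0], [0, 0, 0], [0, 0, 0], [0, 0, 0], [0, 0, 0]]'

```text
time: 3.05
ee_pos: [0.4471, -0.0505, 0.2392]
tcp_rot: [3.141, 0.001, 2.972]
contact_force: [-0.1, -0.6, 0.2]
width: 1.0
finger_force: 0.0
```

Request:
arm_command --dp '[[0, 0, 0], [0, 0, 0]]' --rot '[[0, 0, 0], [0, 0, 0]]'

```text
time: 3.22
ee_pos: [0.4471, -0.0501, 0.2388]
tcp_rot: [3.141, -0.0, 2.968]
contact_force: [0.6, -0.7, -0.5]
width: 1.004
finger_force: 0.0
```

Request:
arm_command --dp '[[0, 3, 35], [0, 3, 70], [0, 3, 105], [0, 3, 140], [0, 3, 158]]' --rot '[[0, 0, 0], [0, 0, 0], [0, 0, 0], [0, 0, 0], [0, 0, 0]]'

```text
time: 3.63
ee_pos: [0.4438, -0.0434, 0.0769]
tcp_rot: [3.141, -0.006, 2.974]
contact_force: [-1.1, 0.6, 0.0]
width: 1.0
finger_force: 0.0
```

Request:
arm_command --dp '[[0, 0, 0], [0, 0, 0], [0, 0, 0], [0, 0, 0], [0, 0, 0]]' --rot '[[0, 0, 0], [0, 0, 0], [0, 0, 0], [0, 0, 0], [0, 0, 0]]' --hand 0

```text
time: 4.05
ee_pos: [0.4492, -0.0458, 0.083]
tcp_rot: [-3.141, 0.004, 2.973]
contact_force: [-0.0, -1.3, 3.2]
width: 0.683
finger_force: 29.9
```

Request:
arm_command --dp '[[0, 0, 0], [0, 0, 0], [0, 0, 0]]' --rot '[[0, 0, 0], [0, 0, 0], [0, 0, 0]]'

```text
time: 4.3
ee_pos: [0.4492, -0.0459, 0.083]
tcp_rot: [3.142, 0.004, 2.973]
contact_force: [-0.5, -0.9, 6.9]
width: 0.681
finger_force: 29.9
```

Request:
arm_command --dp '[[0, 0, -10], [0, 0, -30], [0, 0, -55], [0, 0, -80], [0, 0, -80]]' --rot '[[0, 0, 0], [0, 0, 0], [0, 0, 0], [0, 0, 0], [0, 0, 0]]'

```text
time: 4.72
ee_pos: [0.4506, -0.046, 0.1661]
tcp_rot: [3.141, 0.009, 2.973]
contact_force: [1.2, 0.4, -2.2]
width: 0.676
finger_force: 29.9
```

Request:
arm_command --dp '[[-6, -20, 0], [-18, -54, 0], [-29, -89, 0], [-40, -124, 0], [-51, -158, 0]]' --rot '[[0, 0, 0], [0, 0, 0], [0, 0, 0], [0, 0, 0], [0, 0, 0]]'

```text
time: 5.13
ee_pos: [0.4702, -0.211, 0.1595]
tcp_rot: [3.141, -0.001, 2.973]
contact_force: [0.8, 0.9, -3.1]
width: 0.679
finger_force: 29.9
```

Request:
arm_command --dp '[[-11, -35, 0], [-22, -70, 0], [-34, -105, 0], [-44, -135, 0], [-50, -153, 0]]' --rot '[[0, 0, 0], [0, 0, 0], [0, 0, 0], [0, 0, 0], [0, 0, 0]]'

```text
time: 5.55
ee_pos: [0.4941, -0.3721, 0.1592]
tcp_rot: [-3.141, -0.001, 2.971]
contact_force: [-0.1, 0.4, -2.4]
width: 0.681
finger_force: 29.9
```

Request:
arm_command --dp '[[0, 0, 0], [0, 0, 25], [0, 0, 50], [0, 0, 65], [0, 0, 65]]' --rot '[[0, 0, 0], [0, 0, 0], [0, 0, 0], [0, 0, 0], [0, 0, 0]]'

```text
time: 5.97
ee_pos: [0.4912, -0.3658, 0.0902]
tcp_rot: [3.137, -0.008, 2.973]
contact_force: [-0.3, -0.2, -3.0]
width: 0.681
finger_force: 29.9
```

Request:
arm_command --dp '[[0, 0, 0], [0, 0, 0]]' --rot '[[0, 0, 0], [0, 0, 0]]'

```text
time: 6.13
ee_pos: [0.4949, -0.3687, 0.0962]
tcp_rot: [3.142, 0.0, 2.973]
contact_force: [0.6, -0.7, -2.1]
width: 0.683
finger_force: 29.9
```

Request:
arm_command --dp '[[0, 0, 2], [0, 0, 4], [0, 0, 6], [0, 0, 6.8], [0, 0, 6.8]]' --rot '[[0, 0, 0], [0, 0, 0], [0, 0, 0], [0, 0, 0], [0, 0, 0]]'

```text
time: 6.55
ee_pos: [0.4947, -0.3692, 0.0892]
tcp_rot: [-3.141, 0.0, 2.973]
contact_force: [-0.3, 0.7, -2.3]
width: 0.683
finger_force: 29.9
```

Request:
arm_command --dp '[[0, 0, 0], [0, 0, 0]]' --rot '[[0, 0, 0], [0, 0, 0]]'

```text
time: 6.72
ee_pos: [0.4947, -0.3692, 0.0891]
tcp_rot: [-3.142, 0.0, 2.973]
contact_force: [-0.7, 0.2, -1.0]
width: 0.677
finger_force: 29.9
```

Request:
arm_command --dp '[[0, 0, 1], [0, 0, 1]]' --rot '[[0, 0, 0], [0, 0, 0]]'

```text
time: 6.88
ee_pos: [0.4951, -0.3693, 0.089]
tcp_rot: [-3.141, 0.001, 2.973]
contact_force: [-1.7, 0.8, 4.4]
width: 0.681
finger_force: 29.8
```

Request:
arm_command --dp '[[0, 0, 0], [0, 0, 0], [0, 0, 0], [0, 0, 0], [0, 0, 0]]' --rot '[[0, 0, 0], [0, 0, 0], [0, 0, 0], [0, 0, 0], [0, 0, 0]]' --hand 1

```text
time: 7.3
ee_pos: [0.4945, -0.3691, 0.0877]
tcp_rot: [3.142, -0.0, 2.973]
contact_force: [-0.4, -0.9, 0.1]
width: 0.997
finger_force: 0.0
```

Request:
arm_command --dp '[[0, 0, -10], [0, 0, -35], [0, 0, -70], [0, 0, -100], [0, 0, -100]]' --rot '[[0, 0, 0], [0, 0, 0], [0, 0, 0], [0, 0, 0], [0, 0, 0]]'

```text
time: 7.72
ee_pos: [0.4982, -0.372, 0.1966]
tcp_rot: [-3.135, 0.011, 2.973]
contact_force: [0.7, -0.0, 0.5]
width: 1.001
finger_force: 0.0
```

Request:
arm_command --dp '[[2, 20, 0], [4, 55, 0], [6, 90, 0], [9, 125, 0], [11, 160, 0]]' --rot '[[0, 0, 0], [0, 0, 0], [0, 0, 0], [0, 0, 0], [0, 0, 0]]'

```text
time: 8.13
ee_pos: [0.5104, -0.2082, 0.1883]
tcp_rot: [-3.142, 0.0, 2.972]
contact_force: [0.4, -0.6, 0.1]
width: 1.001
finger_force: 0.0
```

Request:
arm_command --dp '[[3, 35, 0], [6, 70, 0], [8, 105, 0], [10, 135, 0], [10.7, 149, 0]]' --rot '[[0, 0, 0], [0, 0, 0], [0, 0, 0], [0, 0, 0], [0, 0, 0]]'

```text
time: 8.55
ee_pos: [0.5251, -0.0576, 0.1884]
tcp_rot: [3.14, 0.0, 2.975]
contact_force: [-0.2, 0.4, 0.7]
width: 1.001
finger_force: 0.0
```

Request:
arm_command --dp '[[0, 0, 0], [0, 0, 0], [0, 0, 0]]' --rot '[[0, 0, 0], [0, 0, 0], [0, 0, 0]]'

```text
time: 8.8
ee_pos: [0.5251, -0.0615, 0.1881]
tcp_rot: [-3.141, 0.0, 2.973]
contact_force: [-0.7, -0.3, -0.9]
width: 0.996
finger_force: 0.0
```

```bash
python3 - <<'E'
from h import *
s=bot.get_obs(); print(np.round(s['ee_pos'],4),s['time'])
p=cam('scene','s1.png'); W=cloud(p)
X,Y,Z=W[...,0],W[...,1],W[...,2]
for n,zt in (('tumbler',.123),('vase',.137)):
  for k in bot.masks_of(p,n+'_mid')[:3]:
    m=k['pixels']&(abs(Z-zt)<.005)&(X>.36)&(X<.7)
    if m.sum()>8: print(n,k['score'],k['uv'],m.sum(),cv2.minEnclosingCircle(W[m][:,:2].astype(np.float32)*1000))
E
```

```text
[ 0.5251 -0.0615  0.1881] 8.8
tumbler 0.8 [184.1, 311.1] 234 ((493.4599914550781, -370.73626708984375), 30.954923629760742)
vase 0.89 [323.1, 275.3] 159 ((525.5850219726562, -62.64775466918945), 25.04895782470703)
```

View pics/s1.png

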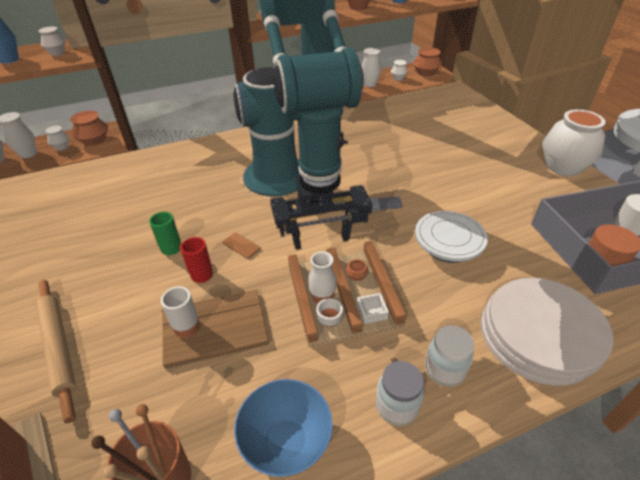

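The tumbler stands upright on the board at (180,310), and the gripper is over the vase (322,270) within 1 mm. Next is the neck grasp.

Request:
arm_command --dp '[[0, 0, 25], [0, 0, 55], [0, 0, 80], [0, 0, 93], [0, 0, 93]]' --rot '[[0, 0, 0], [0, 0, 0], [0, 0, 0], [0, 0, 0], [0, 0, 0]]'

```text
time: 9.37
ee_pos: [0.5218, -0.0614, 0.091]
tcp_rot: [-3.141, -0.007, 2.971]
contact_force: [-0.0, 0.3, -0.2]
width: 0.996
finger_force: 0.0
```

Request:
arm_command --dp '[[0, 0, 0], [0, 0, 0], [0, 0, 0]]' --rot '[[0, 0, 0], [0, 0, 0], [0, 0, 0]]'

```text
time: 9.62
ee_pos: [0.5265, -0.0614, 0.0966]
tcp_rot: [-3.142, 0.003, 2.972]
contact_force: [0.6, -0.1, 0.7]
width: 1.0
finger_force: 0.0
```

Request:
arm_command --dp '[[0, 0, 0], [0, 0, 0], [0, 0, 0], [0, 0, 0], [0, 0, 0]]' --rot '[[0, 0, 0], [0, 0, 0], [0, 0, 0], [0, 0, 0], [0, 0, 0]]' --hand 0

```text
time: 10.03
ee_pos: [0.5252, -0.0608, 0.0952]
tcp_rot: [-3.142, 0.0, 2.973]
contact_force: [0.3, 0.6, 0.4]
width: 0.643
finger_force: 0.0
```

Request:
arm_command --dp '[[0, 0, 0], [0, 0, 0], [0, 0, 0]]' --rot '[[0, 0, 0], [0, 0, 0], [0, 0, 0]]'

```text
time: 10.28
ee_pos: [0.5252, -0.0611, 0.0953]
tcp_rot: [-3.141, 0.0, 2.973]
contact_force: [-0.9, -1.7, 2.2]
width: 0.535
finger_force: 27.7
```

Request:
arm_command --dp '[[0, 0, -10], [0, 0, -30], [0, 0, -55], [0, 0, -75], [0, 0, -80]]' --rot '[[0, 0, 0], [0, 0, 0], [0, 0, 0], [0, 0, 0], [0, 0, 0]]'

```text
time: 10.7
ee_pos: [0.5271, -0.061, 0.1786]
tcp_rot: [3.141, 0.005, 2.973]
contact_force: [1.0, 0.7, -2.5]
width: 0.535
finger_force: 28.2
```

Request:
arm_command --dp '[[0, 0, 0], [0, 0, 0], [0, 0, 0]]' --rot '[[0, 0, 0], [0, 0, 0], [0, 0, 0]]'

```text
time: 10.95
ee_pos: [0.5237, -0.0605, 0.173]
tcp_rot: [3.142, -0.003, 2.973]
contact_force: [-0.4, 0.6, -3.9]
width: 0.536
finger_force: 28.1
```

Request:
arm_command --dp '[[-3, -25, 0], [-8, -60, 0], [-12, -95, 0], [-16, -130, 0], [-20, -165, 0]]' --rot '[[0, 0, 0], [0, 0, 0], [0, 0, 0], [0, 0, 0], [0, 0, 0]]'

```text
time: 11.37
ee_pos: [0.5157, -0.2276, 0.1727]
tcp_rot: [3.14, -0.003, 2.973]
contact_force: [0.5, 0.2, -3.2]
width: 0.533
finger_force: 29.1
```

Request:
arm_command --dp '[[-3, -25, 0], [-4, -34, 0], [-4, -34, 15], [-4, -34, 45], [-4, -34, 65]]' --rot '[[0, 0, 0], [0, 0, 0], [0, 0, 0], [0, 0, 0], [0, 0, 0]]'

```text
time: 11.78
ee_pos: [0.5141, -0.2602, 0.107]
tcp_rot: [3.14, -0.003, 2.972]
contact_force: [-1.0, 1.1, -4.4]
width: 0.536
finger_force: 29.4
```

Request:
arm_command --dp '[[0, 0, 0], [0, 0, 0], [0, 0, 2], [0, 0, 5], [0, 0, 8]]' --rot '[[0, 0, 0], [0, 0, 0], [0, 0, 0], [0, 0, 0], [0, 0, 0]]'

```text
time: 12.2
ee_pos: [0.5167, -0.2615, 0.1035]
tcp_rot: [-3.141, 0.003, 2.973]
contact_force: [-0.4, -0.3, -2.3]
width: 0.535
finger_force: 29.5
```

Request:
arm_command --dp '[[0, 0, 0], [0, 0, 0], [0, 0, 0]]' --rot '[[0, 0, 0], [0, 0, 0], [0, 0, 0]]'

```text
time: 12.45
ee_pos: [0.5156, -0.2612, 0.1025]
tcp_rot: [-3.141, 0.001, 2.973]
contact_force: [-0.5, 1.0, -3.4]
width: 0.535
finger_force: 29.5
```

Request:
arm_command --dp '[[0, 0, 1.7], [0, 0, 1.7], [0, 0, 1.7]]' --rot '[[0, 0, 0], [0, 0, 0], [0, 0, 0]]'

```text
time: 12.7
ee_pos: [0.516, -0.2614, 0.1013]
tcp_rot: [-3.141, 0.002, 2.973]
contact_force: [-0.7, 0.3, 3.0]
width: 0.533
finger_force: 30.2
```

Request:
arm_command --dp '[[0, 0, 0], [0, 0, 0], [0, 0, 0], [0, 0, 0], [0, 0, 0]]' --rot '[[0, 0, 0], [0, 0, 0], [0, 0, 0], [0, 0, 0], [0, 0, 0]]' --hand 1

```text
time: 13.12
ee_pos: [0.5152, -0.261, 0.1]
tcp_rot: [3.141, -0.0, 2.973]
contact_force: [0.1, -0.3, 0.6]
width: 0.885
finger_force: 0.0
```

Request:
arm_command --dp '[[0, 0, 0], [0, 0, -10], [0, 0, -35], [0, 0, -70], [0, 0, -105]]' --rot '[[0, 0, 0], [0, 0, 0], [0, 0, 0], [0, 0, 0], [0, 0, 0]]'

```text
time: 13.53
ee_pos: [0.5144, -0.2605, 0.2058]
tcp_rot: [3.141, -0.003, 2.973]
contact_force: [-0.3, 0.0, -0.1]
width: 1.003
finger_force: 0.0
```

Request:
arm_command --dp '[[0, 0, 0], [0, 0, 0], [0, 0, 0], [0, 0, 0], [0, 0, 0]]' --rot '[[0, 0, 0.12], [0, 0, 0.24], [0, 0, 0.36], [0, 0, 0.48], [0, 0, 0.6]]'

```text
time: 13.95
ee_pos: [0.5155, -0.2611, 0.2062]
tcp_rot: [3.141, 0.001, 2.367]
contact_force: [-0.6, 0.2, -0.8]
width: 1.001
finger_force: 0.0
```

Request:
arm_command --dp '[[0, 0, 0], [0, 0, 0], [0, 0, 0], [0, 0, 0], [0, 0, 0]]' --rot '[[0, 0, 0.12], [0, 0, 0.24], [0, 0, 0.36], [0, 0, 0.48], [0, 0, 0.6]]'

```text
time: 14.37
ee_pos: [0.5154, -0.2611, 0.206]
tcp_rot: [3.141, 0.0, 1.767]
contact_force: [-0.4, -0.6, 0.3]
width: 0.998
finger_force: 0.0
```

Request:
arm_command --dp '[[0, 0, 0], [0, 0, 0], [0, 0, 0], [0, 0, 0], [0, 0, 0]]' --rot '[[0, 0, 0.12], [0, 0, 0.24], [0, 0, 0.371], [0, 0, 0.371], [0, 0, 0.371]]'

```text
time: 14.78
ee_pos: [0.5154, -0.2611, 0.2058]
tcp_rot: [3.141, 0.0, 1.405]
contact_force: [-1.0, 0.5, 0.8]
width: 1.004
finger_force: 0.0
```

Request:
arm_command --dp '[[25, 6, 0], [60, 13, 0], [95, 21, 0], [130, 29, 0], [165, 36, 0]]' --rot '[[0, 0, 0], [0, 0, 0], [0, 0, 0], [0, 0, 0], [0, 0, 0]]'

```text
time: 15.2
ee_pos: [0.5791, -0.1031, 0.2057]
tcp_rot: [3.141, 0.0, 1.405]
contact_force: [0.0, -0.1, -0.7]
width: 1.0
finger_force: 0.0
```

Request:
arm_command --dp '[[25, 6, 0], [35, 8, 0], [35, 8, 0], [35, 8, 0], [35, 8, 0]]' --rot '[[0, 0, 0], [0, 0, 0], [0, 0, 0], [0, 0, 0], [0, 0, 0]]'

```text
time: 15.62
ee_pos: [0.5919, -0.0724, 0.2052]
tcp_rot: [-3.141, 0.001, 1.402]
contact_force: [1.1, -0.1, 0.1]
width: 0.998
finger_force: 0.0
```

```bash
python3 - <<'E'
from h import *
s=bot.get_obs(); print(np.round(s['ee_pos'],4),np.round(s['tcp_rot'],3),np.round(s['joint_pos'],2),s['time'])
p=cam('scene','s2.png'); W=cloud(p)
X,Y,Z=W[...,0],W[...,1],W[...,2]
for n,zt in (('tumbler',.123),('vase',.143),('bowl',.052)):
  for k in bot.masks_of(p,n+'_mid')[:3]:
    m=k['pixels']&(abs(Z-zt)<.005)&(X>.36)&(X<.7)
    if m.sum()>8: print(n,k['score'],k['uv'],m.sum(),cv2.minEnclosingCircle(W[m][:,:2].astype(np.float32)*1000))
E
```

```text
[ 0.5919 -0.0724  0.2052] [-3.141e+00  1.000e-03  1.402e+00] [-0.16  0.14  1.81 -0.    1.19  0.01] 15.6167
tumbler 0.55 [182.5, 309.9] 231 ((493.5933532714844, -372.1662292480469), 30.726032257080078)
vase 0.59 [234.2, 299.3] 157 ((517.0667724609375, -261.3809814453125), 23.9844970703125)
bowl 0.71 [329.2, 312.0] 189 ((593.0197143554688, -73.05191802978516), 29.309207916259766)
```

View pics/s2.png

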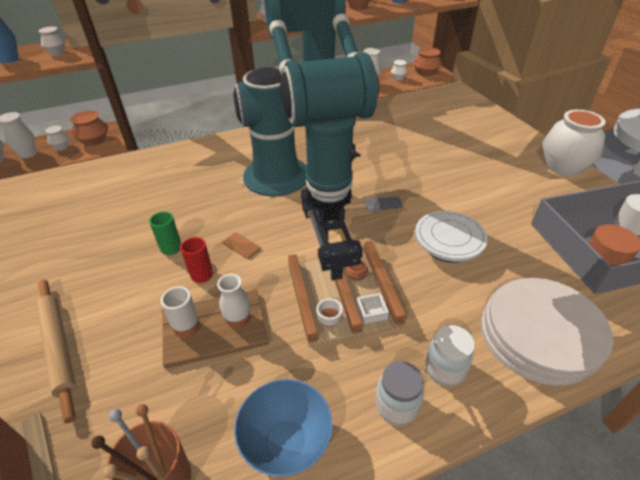

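Both pots stand upright on the board at (180,310) and (234,300), and the bowl at (329,312) is free. The tool is aligned over it, so I descend.

Request:
arm_command --dp '[[0.7, 0, 25], [0.7, 0, 60], [0.7, 0, 95], [0.7, 0, 125], [0.7, 0, 140]]' --rot '[[0, 0, 0], [0, 0, 0], [0, 0, 0], [0, 0, 0], [0, 0, 0]]'

```text
time: 16.23
ee_pos: [0.5892, -0.0711, 0.0609]
tcp_rot: [-3.135, 0.0, 1.401]
contact_force: [-0.3, 0.5, -0.9]
width: 1.001
finger_force: 0.0
```

Request:
arm_command --dp '[[0, 0, 10], [0, 0, 22], [0, 0, 32], [0, 0, 40], [0, 0, 40]]' --rot '[[0, 0, 0], [0, 0, 0], [0, 0, 0], [0, 0, 0], [0, 0, 0]]'

```text
time: 16.65
ee_pos: [0.5918, -0.0706, 0.024]
tcp_rot: [-3.14, 0.0, 1.402]
contact_force: [-0.2, -0.5, -0.4]
width: 0.999
finger_force: 0.0
```

Request:
arm_command --dp '[[0, 0, 0], [0, 0, 0], [0, 0, 0], [0, 0, 0]]' --rot '[[0, 0, 0], [0, 0, 0], [0, 0, 0], [0, 0, 0]]'

```text
time: 16.98
ee_pos: [0.5932, -0.0707, 0.0262]
tcp_rot: [3.14, -0.0, 1.402]
contact_force: [-0.2, -0.1, 0.5]
width: 1.0
finger_force: 0.0
```

Request:
arm_command --dp '[[0, 0, 0], [0, 0, 0], [0, 0, 0], [0, 0, 0], [0, 0, 0]]' --rot '[[0, 0, 0], [0, 0, 0], [0, 0, 0], [0, 0, 0], [0, 0, 0]]' --hand 0

```text
time: 17.4
ee_pos: [0.5924, -0.0706, 0.0252]
tcp_rot: [3.142, -0.0, 1.402]
contact_force: [-0.2, 0.5, -0.3]
width: 0.645
finger_force: 0.0
```

Request:
arm_command --dp '[[0, 0, 0], [0, 0, 0], [0, 0, 0]]' --rot '[[0, 0, 0], [0, 0, 0], [0, 0, 0]]'

```text
time: 17.65
ee_pos: [0.5924, -0.0706, 0.0252]
tcp_rot: [-3.141, 0.0, 1.402]
contact_force: [-0.3, -0.8, 1.4]
width: 0.618
finger_force: 29.9
```

Request:
arm_command --dp '[[0, 0, -5], [0, 0, -12], [0, 0, -25], [0, 0, -45], [0, 0, -65]]' --rot '[[0, 0, 0], [0, 0, 0], [0, 0, 0], [0, 0, 0], [0, 0, 0]]'

```text
time: 18.07
ee_pos: [0.5921, -0.0705, 0.0913]
tcp_rot: [-3.141, 0.0, 1.402]
contact_force: [0.4, -0.2, -0.4]
width: 0.615
finger_force: 30.0
```

Request:
arm_command --dp '[[0, 0, -15], [0, 0, -20], [0, 0, -20], [0, 0, -20]]' --rot '[[0, 0, 0], [0, 0, 0], [0, 0, 0], [0, 0, 0]]'

```text
time: 18.4
ee_pos: [0.5926, -0.0706, 0.1107]
tcp_rot: [3.141, -0.0, 1.402]
contact_force: [0.1, -0.5, -1.5]
width: 0.616
finger_force: 30.0
```

```bash
python3 - <<'E'
from h import *
s=bot.get_obs(); print(np.round(s['ee_pos'],4),np.round(s['tcp_rot'],3),s['width'],s['finger_force'])
p=cam('scene','s3.png'); cv2.imwrite('pics/c3.png',cv2.cvtColor(cv2.resize(p['image'][190:350,240:430],None,fx=3,fy=3),cv2.COLOR_RGB2BGR))
E
```

```text
[ 0.5926 -0.0706  0.1107] [ 3.141 -0.     1.402] 0.6164089306379893 29.955858037329932
```

View pics/c3.png

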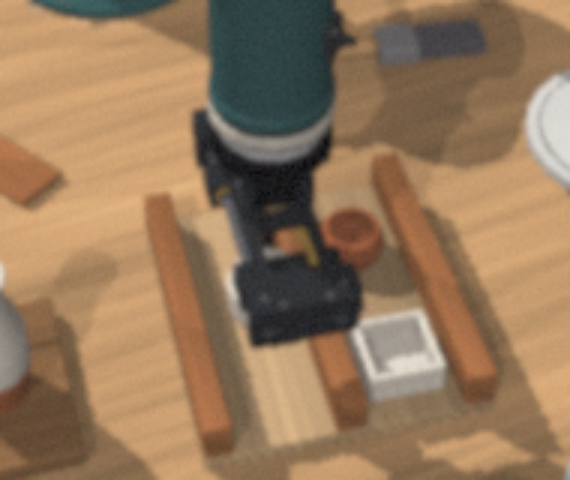

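The crop shows the bowl lifted between the fingers; the dish and pinch pot are undisturbed. On to the wheel.

Request:
arm_command --dp '[[20, -9, 0], [50, -23, 0], [83, -38, 0], [116, -53, 0], [149, -68, 0]]' --rot '[[0, 0, 0], [0, 0, 0], [0, 0, 0], [0, 0, 0], [0, 0, 0]]'

```text
time: 18.87
ee_pos: [0.5487, 0.0887, 0.1085]
tcp_rot: [-3.139, 0.001, 1.401]
contact_force: [0.8, -0.0, -1.6]
width: 0.619
finger_force: 30.0
```

Request:
arm_command --dp '[[33, -15, 0], [66, -30, 0], [99, -45, 0], [132, -60, 0], [165, -75, 0]]' --rot '[[0, 0, 0], [0, 0, 0], [0, 0, 0], [0, 0, 0], [0, 0, 0]]'

```text
time: 19.28
ee_pos: [0.5025, 0.2641, 0.1086]
tcp_rot: [-3.139, 0.002, 1.402]
contact_force: [0.0, 1.0, -1.6]
width: 0.616
finger_force: 30.0
```

Request:
arm_command --dp '[[28, -12, 0], [45, -19.6, 0], [45, -19.6, 0], [45, -19.6, 20], [45, -19.6, 40]]' --rot '[[0, 0, 0], [0, 0, 0], [0, 0, 0], [0, 0, 0], [0, 0, 0]]'

```text
time: 19.7
ee_pos: [0.4931, 0.3109, 0.07]
tcp_rot: [3.14, -0.001, 1.403]
contact_force: [0.0, 0.6, -1.3]
width: 0.619
finger_force: 30.0
```

Request:
arm_command --dp '[[0, 0, 0], [0, 0, 2], [0, 0, 4], [0, 0, 4], [0, 0, 4]]' --rot '[[0, 0, 0], [0, 0, 0], [0, 0, 0], [0, 0, 0], [0, 0, 0]]'

```text
time: 20.12
ee_pos: [0.4933, 0.3106, 0.0671]
tcp_rot: [3.14, -0.001, 1.401]
contact_force: [-0.0, -0.2, -1.5]
width: 0.62
finger_force: 30.0
```

Request:
arm_command --dp '[[0, 0, 1], [0, 0, 2], [0, 0, 3], [0, 0, 3.5], [0, 0, 3.5]]' --rot '[[0, 0, 0], [0, 0, 0], [0, 0, 0], [0, 0, 0], [0, 0, 0]]'

```text
time: 20.53
ee_pos: [0.4928, 0.3107, 0.0632]
tcp_rot: [3.141, -0.0, 1.402]
contact_force: [-0.2, -0.6, 2.5]
width: 0.618
finger_force: 29.8
```

Request:
arm_command --dp '[[0, 0, 0], [0, 0, 0], [0, 0, 0]]' --rot '[[0, 0, 0], [0, 0, 0], [0, 0, 0]]'

```text
time: 20.78
ee_pos: [0.4928, 0.3107, 0.0632]
tcp_rot: [3.141, -0.0, 1.402]
contact_force: [-0.4, -0.6, 5.5]
width: 0.617
finger_force: 29.8
```

Request:
arm_command --dp '[[0, 0, 0], [0, 0, 0], [0, 0, 0], [0, 0, 0], [0, 0, 0]]' --rot '[[0, 0, 0], [0, 0, 0], [0, 0, 0], [0, 0, 0], [0, 0, 0]]' --hand 1

```text
time: 21.2
ee_pos: [0.4924, 0.3106, 0.0624]
tcp_rot: [-3.141, 0.0, 1.402]
contact_force: [-0.1, -0.0, 0.3]
width: 0.975
finger_force: 0.0
```

Request:
arm_command --dp '[[0, 0, 0], [0, 0, -8], [0, 0, -30], [0, 0, -65], [0, 0, -100]]' --rot '[[0, 0, 0], [0, 0, 0], [0, 0, 0], [0, 0, 0], [0, 0, 0]]'

```text
time: 21.62
ee_pos: [0.4914, 0.31, 0.1629]
tcp_rot: [-3.139, 0.002, 1.402]
contact_force: [0.3, 0.6, 0.0]
width: 0.999
finger_force: 0.0
```

Request:
arm_command --dp '[[0, 0, -25], [0, 0, -40], [0, 0, -40], [0, 0, -40]]' --rot '[[0, 0, 0], [0, 0, 0], [0, 0, 0], [0, 0, 0]]'

```text
time: 21.95
ee_pos: [0.4932, 0.311, 0.2041]
tcp_rot: [3.139, -0.002, 1.402]
contact_force: [-1.1, 0.2, -0.5]
width: 0.994
finger_force: 0.0
```

```bash
python3 - <<'E'
from h import *
s=bot.get_obs(); print(np.round(s['ee_pos'],4),np.round(s['tcp_rot'],3),s['time'])
for c in ('scene','top'):
  p=cam(c,c+'4.png'); W=cloud(p)
  X,Y,Z=W[...,0],W[...,1],W[...,2]
  m=(abs(Z-.09)<.006)&(abs(X-.492)<.06)&(abs(Y-.31)<.06)
  if m.sum()>5: print(c,m.sum(),cv2.minEnclosingCircle(W[m][:,:2].astype(np.float32)*1000))
E
```

```text
[0.4932 0.311  0.2041] [ 3.139e+00 -2.000e-03  1.402e+00] 21.95
scene 166 ((494.6356201171875, 306.3403015136719), 31.041961669921875)
top 167 ((492.70025634765625, 309.6882019042969), 29.099721908569336)
```

View pics/scene4.png

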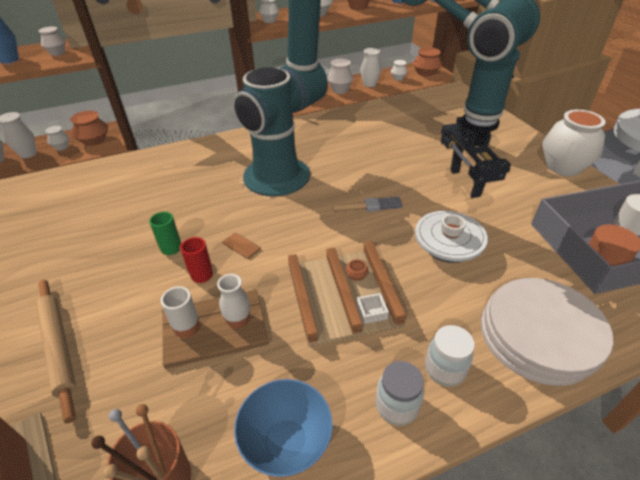

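The bowl sits upright at the wheel's centre (452,226) and everything else is in place. Now I fetch the vase.

Request:
arm_command --dp '[[-35, 7.4, 0], [-70, 14.8, 0], [-105, 22.2, 0], [-140, 29.6, 0], [-175, 37, 0]]' --rot '[[0, 0, 0], [0, 0, 0], [0, 0, 0], [0, 0, 0], [0, 0, 0]]'

```text
time: 22.47
ee_pos: [0.4979, 0.1302, 0.2002]
tcp_rot: [-3.138, 0.002, 1.403]
contact_force: [-0.0, -0.0, -0.1]
width: 1.008
finger_force: 0.0
```

Request:
arm_command --dp '[[-35, 7.4, 0], [-70, 14.8, 0], [-105, 22.2, 0], [-140, 29.6, 0], [-175, 37, 0]]' --rot '[[0, 0, 0], [0, 0, 0], [0, 0, 0], [0, 0, 0], [0, 0, 0]]'

```text
time: 22.88
ee_pos: [0.5049, -0.0483, 0.2004]
tcp_rot: [-3.138, 0.0, 1.402]
contact_force: [0.9, 0.0, 0.1]
width: 0.997
finger_force: 0.0
```

Request:
arm_command --dp '[[-35, 7.4, 0], [-70, 14.8, 0], [-105, 22.2, 0], [-140, 29.6, 0], [-175, 37, 0]]' --rot '[[0, 0, 0], [0, 0, 0], [0, 0, 0], [0, 0, 0], [0, 0, 0]]'

```text
time: 23.3
ee_pos: [0.5121, -0.2267, 0.2002]
tcp_rot: [-3.138, -0.001, 1.402]
contact_force: [0.1, 0.1, -0.2]
width: 1.003
finger_force: 0.0
```

Request:
arm_command --dp '[[-25, 5, 0], [-34.8, 7.4, 0], [-34.8, 7.4, 0]]' --rot '[[0, 0, 0], [0, 0, 0], [0, 0, 0]]'

```text
time: 23.55
ee_pos: [0.514, -0.2626, 0.2005]
tcp_rot: [-3.138, -0.001, 1.399]
contact_force: [-0.5, 0.5, 0.5]
width: 1.002
finger_force: 0.0
```

Request:
arm_command --dp '[[0, 0, 0], [0, 0, 0], [0, 0, 0], [0, 0, 0], [0, 0, 0]]' --rot '[[0, 0, -0.12], [0, 0, -0.24], [0, 0, -0.36], [0, 0, -0.48], [0, 0, -0.6]]'

```text
time: 23.97
ee_pos: [0.5145, -0.2587, 0.2014]
tcp_rot: [-3.141, -0.003, 2.009]
contact_force: [1.4, -0.1, -0.5]
width: 1.002
finger_force: 0.0
```

Request:
arm_command --dp '[[0, 0, 0], [0, 0, 0], [0, 0, 0], [0, 0, 0], [0, 0, 0]]' --rot '[[0, 0, -0.12], [0, 0, -0.24], [0, 0, -0.36], [0, 0, -0.48], [0, 0, -0.6]]'

```text
time: 24.38
ee_pos: [0.5146, -0.2586, 0.2014]
tcp_rot: [3.141, -0.003, 2.609]
contact_force: [0.4, 0.1, -0.4]
width: 1.002
finger_force: 0.0
```

Request:
arm_command --dp '[[0, 0, 0], [0, 0, 0], [0, 0, 0], [0, 0, 0], [0, 0, 0]]' --rot '[[0, 0, -0.12], [0, 0, -0.24], [0, 0, -0.371], [0, 0, -0.371], [0, 0, -0.371]]'

```text
time: 24.8
ee_pos: [0.5147, -0.2593, 0.2018]
tcp_rot: [3.14, -0.002, 2.971]
contact_force: [0.8, -0.1, 0.0]
width: 1.0
finger_force: 0.0
```

Request:
arm_command --dp '[[0, 0, 0], [0, 0, 0], [0, 0, 0]]' --rot '[[0, 0, 0], [0, 0, 0], [0, 0, 0]]'

```text
time: 25.05
ee_pos: [0.5151, -0.2607, 0.2026]
tcp_rot: [3.141, -0.0, 2.972]
contact_force: [-1.3, 0.4, 0.4]
width: 0.998
finger_force: 0.0
```

Request:
arm_command --dp '[[-0.5, -0.5, 25], [-0.5, -0.5, 60], [-0.5, -0.5, 85], [-0.5, -0.5, 101.3], [-0.5, -0.5, 101.3]]' --rot '[[0, 0, 0], [0, 0, 0], [0, 0, 0], [0, 0, 0], [0, 0, 0]]'

```text
time: 25.47
ee_pos: [0.5123, -0.2599, 0.0968]
tcp_rot: [3.139, -0.008, 2.972]
contact_force: [-0.9, -0.0, -0.6]
width: 0.999
finger_force: 0.0
```

Request:
arm_command --dp '[[0, 0, 0], [0, 0, 0], [0, 0, 0], [0, 0, 0], [0, 0, 0]]' --rot '[[0, 0, 0], [0, 0, 0], [0, 0, 0], [0, 0, 0], [0, 0, 0]]'

```text
time: 25.88
ee_pos: [0.5165, -0.2622, 0.103]
tcp_rot: [-3.141, 0.003, 2.973]
contact_force: [0.3, -0.3, -0.1]
width: 0.999
finger_force: 0.0
```

Request:
arm_command --dp '[[0, 0, 0], [0, 0, 0], [0, 0, 0], [0, 0, 0], [0, 0, 0]]' --rot '[[0, 0, 0], [0, 0, 0], [0, 0, 0], [0, 0, 0], [0, 0, 0]]' --hand 0

```text
time: 26.3
ee_pos: [0.5155, -0.2617, 0.1014]
tcp_rot: [3.142, -0.0, 2.973]
contact_force: [0.1, 0.2, -0.6]
width: 0.647
finger_force: 0.0
```

Request:
arm_command --dp '[[0, 0, 0], [0, 0, 0], [0, 0, 0], [0, 0, 0]]' --rot '[[0, 0, 0], [0, 0, 0], [0, 0, 0], [0, 0, 0]]'

```text
time: 26.63
ee_pos: [0.5156, -0.2615, 0.1015]
tcp_rot: [3.141, -0.0, 2.973]
contact_force: [-0.2, 1.4, 1.9]
width: 0.536
finger_force: 26.5
```

Request:
arm_command --dp '[[0, 0, -10], [0, 0, -30], [0, 0, -55], [0, 0, -75], [0, 0, -80]]' --rot '[[0, 0, 0], [0, 0, 0], [0, 0, 0], [0, 0, 0], [0, 0, 0]]'

```text
time: 27.05
ee_pos: [0.5173, -0.2628, 0.1854]
tcp_rot: [-3.139, 0.005, 2.973]
contact_force: [0.9, -0.3, -2.4]
width: 0.536
finger_force: 27.2
```

Request:
arm_command --dp '[[0, 0, 0], [0, 0, 0], [0, 0, 0], [0, 0, 0], [0, 0, 0]]' --rot '[[0, 0, 0], [0, 0, 0], [0, 0, 0], [0, 0, 0], [0, 0, 0]]'

```text
time: 27.47
ee_pos: [0.5146, -0.2612, 0.1797]
tcp_rot: [3.141, -0.003, 2.973]
contact_force: [-0.3, 0.7, -4.0]
width: 0.539
finger_force: 27.2
```

Request:
arm_command --dp '[[3, 25, 0], [7, 60, 0], [12, 95, 0], [16, 130, 0], [20, 165, 0]]' --rot '[[0, 0, 0], [0, 0, 0], [0, 0, 0], [0, 0, 0], [0, 0, 0]]'

```text
time: 27.88
ee_pos: [0.5229, -0.0942, 0.1806]
tcp_rot: [3.141, -0.001, 2.972]
contact_force: [1.8, -0.6, -3.3]
width: 0.533
finger_force: 28.2
```

Request:
arm_command --dp '[[3, 25, 0], [4.5, 34.3, 0], [4.5, 34.3, 0], [4.5, 34.3, 0], [4.5, 34.3, 0]]' --rot '[[0, 0, 0], [0, 0, 0], [0, 0, 0], [0, 0, 0], [0, 0, 0]]'

```text
time: 28.3
ee_pos: [0.5248, -0.0622, 0.1812]
tcp_rot: [-3.141, -0.0, 2.972]
contact_force: [0.5, 0.5, -3.7]
width: 0.536
finger_force: 29.3
```

Request:
arm_command --dp '[[0, 0, 15], [0, 0, 40], [0, 0, 60], [0, 0, 72], [0, 0, 78]]' --rot '[[0, 0, 0], [0, 0, 0], [0, 0, 0], [0, 0, 0], [0, 0, 0]]'

```text
time: 28.72
ee_pos: [0.5233, -0.0622, 0.1011]
tcp_rot: [-3.141, -0.004, 2.971]
contact_force: [-0.5, -0.0, -3.2]
width: 0.538
finger_force: 29.3
```

Request:
arm_command --dp '[[0, 0, 0], [0, 0, 0], [0, 0, 2], [0, 0, 4], [0, 0, 6]]' --rot '[[0, 0, 0], [0, 0, 0], [0, 0, 0], [0, 0, 0], [0, 0, 0]]'

```text
time: 29.13
ee_pos: [0.5258, -0.0612, 0.0984]
tcp_rot: [3.142, 0.002, 2.973]
contact_force: [-0.7, 0.2, -3.7]
width: 0.535
finger_force: 29.3
```

Request:
arm_command --dp '[[0, 0, 0], [0, 0, 0], [0, 0, 0], [0, 0, 0], [0, 0, 0]]' --rot '[[0, 0, 0], [0, 0, 0], [0, 0, 0], [0, 0, 0], [0, 0, 0]]'

```text
time: 29.55
ee_pos: [0.5249, -0.0611, 0.0975]
tcp_rot: [-3.142, 0.0, 2.973]
contact_force: [-0.2, -0.9, -3.0]
width: 0.531
finger_force: 29.3
```

Request:
arm_command --dp '[[0, 0, 1], [0, 0, 2], [0, 0, 2.6], [0, 0, 2.6], [0, 0, 2.6]]' --rot '[[0, 0, 0], [0, 0, 0], [0, 0, 0], [0, 0, 0], [0, 0, 0]]'

```text
time: 29.97
ee_pos: [0.5253, -0.0612, 0.0955]
tcp_rot: [-3.142, 0.001, 2.973]
contact_force: [-1.4, -0.1, 4.7]
width: 0.533
finger_force: 29.4
```

Request:
arm_command --dp '[[0, 0, 0], [0, 0, 0], [0, 0, 0], [0, 0, 0], [0, 0, 0]]' --rot '[[0, 0, 0], [0, 0, 0], [0, 0, 0], [0, 0, 0], [0, 0, 0]]' --hand 1

```text
time: 30.38
ee_pos: [0.5249, -0.0611, 0.0947]
tcp_rot: [3.142, -0.0, 2.973]
contact_force: [-0.0, 0.7, -0.5]
width: 0.888
finger_force: 0.0
```

Request:
arm_command --dp '[[0, 0, 0], [0, 0, -10], [0, 0, -35], [0, 0, -70], [0, 0, -105]]' --rot '[[0, 0, 0], [0, 0, 0], [0, 0, 0], [0, 0, 0], [0, 0, 0]]'

```text
time: 30.8
ee_pos: [0.5238, -0.0609, 0.2005]
tcp_rot: [-3.142, -0.003, 2.973]
contact_force: [-0.1, -0.6, -0.1]
width: 1.002
finger_force: 0.0
```

Request:
arm_command --dp '[[-1, -20, 0], [-4, -55, 0], [-6, -90, 0], [-9, -125, 0], [-11, -160, 0]]' --rot '[[0, 0, 0], [0, 0, 0], [0, 0, 0], [0, 0, 0], [0, 0, 0]]'

```text
time: 31.22
ee_pos: [0.5088, -0.2221, 0.2011]
tcp_rot: [-3.141, 0.002, 2.973]
contact_force: [0.2, -0.1, 0.2]
width: 1.001
finger_force: 0.0
```

Request:
arm_command --dp '[[-3, -35, 0], [-6, -70, 0], [-8, -105, 0], [-10, -135, 0], [-10.8, -148.8, 0]]' --rot '[[0, 0, 0], [0, 0, 0], [0, 0, 0], [0, 0, 0], [0, 0, 0]]'

```text
time: 31.63
ee_pos: [0.4939, -0.3729, 0.2007]
tcp_rot: [-3.14, 0.001, 2.97]
contact_force: [-0.3, 0.0, 0.0]
width: 1.0
finger_force: 0.0
```

Request:
arm_command --dp '[[0, 0, 0], [0, 0, 0], [0, 0, 0], [0, 0, 0], [0, 0, 0]]' --rot '[[0, 0, 0], [0, 0, 0], [0, 0, 0], [0, 0, 0], [0, 0, 0]]'

```text
time: 32.05
ee_pos: [0.4948, -0.3676, 0.1999]
tcp_rot: [3.141, -0.0, 2.975]
contact_force: [0.1, 0.5, -0.0]
width: 1.0
finger_force: 0.0
```

```bash
python3 - <<'E'
from h import *
s=bot.get_obs(); print(np.round(s['ee_pos'],4),np.round(s['tcp_rot'],3),s['time'])
p=cam('scene','s5.png'); W=cloud(p)
X,Y,Z=W[...,0],W[...,1],W[...,2]
for n,zt in (('tumbler',.123),('vase',.137)):
  for k in bot.masks_of(p,n+'_mid')[:3]:
    m=k['pixels']&(abs(Z-zt)<.005)&(X>.36)&(X<.7)
    if m.sum()>8: print(n,k['score'],k['uv'],m.sum(),cv2.minEnclosingCircle(W[m][:,:2].astype(np.float32)*1000))
E
```

```text
[ 0.4948 -0.3676  0.1999] [ 3.141 -0.     2.975] 32.05
tumbler 0.7 [183.5, 311.9] 255 ((493.5413818359375, -371.0482482910156), 31.10738754272461)
vase 0.62 [324.3, 276.1] 167 ((525.7311401367188, -61.81105041503906), 25.390005111694336)
```

Request:
arm_command --dp '[[0, 0, 25], [0, 0, 60], [0, 0, 90], [0, 0, 106], [0, 0, 111]]' --rot '[[0, 0, 0], [0, 0, 0], [0, 0, 0], [0, 0, 0], [0, 0, 0]]'

```text
time: 32.62
ee_pos: [0.4922, -0.3668, 0.0847]
tcp_rot: [3.138, -0.006, 2.973]
contact_force: [-0.2, 0.2, -0.4]
width: 1.002
finger_force: 0.0
```

Request:
arm_command --dp '[[0, 0, 0], [0, 0, 0], [0, 0, 0], [0, 0, 0], [0, 0, 0]]' --rot '[[0, 0, 0], [0, 0, 0], [0, 0, 0], [0, 0, 0], [0, 0, 0]]'

```text
time: 33.03
ee_pos: [0.4955, -0.3699, 0.0906]
tcp_rot: [-3.14, 0.003, 2.973]
contact_force: [-0.1, 0.5, -0.3]
width: 0.997
finger_force: 0.0
```

Request:
arm_command --dp '[[0, 0, 0], [0, 0, 0], [0, 0, 0]]' --rot '[[0, 0, 0], [0, 0, 0], [0, 0, 0]]'

```text
time: 33.28
ee_pos: [0.4946, -0.3693, 0.0892]
tcp_rot: [-3.141, 0.001, 2.973]
contact_force: [0.3, -0.4, -0.2]
width: 0.999
finger_force: 0.0
```

Request:
arm_command --dp '[[0, 0, 0], [0, 0, 0], [0, 0, 0], [0, 0, 0], [0, 0, 0]]' --rot '[[0, 0, 0], [0, 0, 0], [0, 0, 0], [0, 0, 0], [0, 0, 0]]' --hand 0

```text
time: 33.7
ee_pos: [0.4946, -0.3696, 0.0889]
tcp_rot: [-3.141, 0.0, 2.973]
contact_force: [0.3, -0.8, 0.9]
width: 0.677
finger_force: 30.0
```

Request:
arm_command --dp '[[0, 0, 0], [0, 0, 0], [0, 0, 0]]' --rot '[[0, 0, 0], [0, 0, 0], [0, 0, 0]]'

```text
time: 33.95
ee_pos: [0.4945, -0.3696, 0.0889]
tcp_rot: [-3.141, 0.0, 2.973]
contact_force: [0.7, -2.2, 0.2]
width: 0.679
finger_force: 30.0
```

Request:
arm_command --dp '[[0, 0, -10], [0, 0, -30], [0, 0, -55], [0, 0, -75], [0, 0, -80]]' --rot '[[0, 0, 0], [0, 0, 0], [0, 0, 0], [0, 0, 0], [0, 0, 0]]'

```text
time: 34.37
ee_pos: [0.4961, -0.37, 0.1729]
tcp_rot: [-3.14, 0.005, 2.973]
contact_force: [0.7, -0.5, -1.1]
width: 0.678
finger_force: 30.0
```

Request:
arm_command --dp '[[0, 0, 0], [0, 0, 0], [0, 0, 0], [0, 0, 0], [0, 0, 0]]' --rot '[[0, 0, 0], [0, 0, 0], [0, 0, 0], [0, 0, 0], [0, 0, 0]]'

```text
time: 34.78
ee_pos: [0.4936, -0.3684, 0.167]
tcp_rot: [3.14, -0.003, 2.973]
contact_force: [-0.0, 0.4, -2.8]
width: 0.676
finger_force: 30.0
```

Request:
arm_command --dp '[[15, 15, 0], [35, 45, 0], [57, 78, 0], [79, 111, 0], [99.2, 145, 0]]' --rot '[[0, 0, 0], [0, 0, 0], [0, 0, 0], [0, 0, 0], [0, 0, 0]]'

```text
time: 35.2
ee_pos: [0.4194, -0.2081, 0.1677]
tcp_rot: [3.141, -0.002, 2.972]
contact_force: [0.4, 1.4, -1.8]
width: 0.682
finger_force: 30.0
```

Request:
arm_command --dp '[[0, 36, 0], [0, 72, 0], [0, 108, 0], [0, 142, 0], [0, 165.3, 0]]' --rot '[[0, 0, 0], [0, 0, 0], [0, 0, 0], [0, 0, 0], [0, 0, 0]]'

```text
time: 35.62
ee_pos: [0.4484, -0.044, 0.1684]
tcp_rot: [3.141, -0.001, 2.974]
contact_force: [-0.0, -0.1, -2.2]
width: 0.673
finger_force: 30.0
```

Request:
arm_command --dp '[[0, 0, 0], [0, 0, 0], [0, 0, 0], [0, 0, 0], [0, 0, 0]]' --rot '[[0, 0, 0], [0, 0, 0], [0, 0, 0], [0, 0, 0], [0, 0, 0]]'

```text
time: 36.03
ee_pos: [0.4486, -0.0476, 0.1686]
tcp_rot: [-3.141, -0.0, 2.971]
contact_force: [0.4, -1.1, -3.0]
width: 0.684
finger_force: 30.0
```

Request:
arm_command --dp '[[0, 0, 0], [0, 0, 0], [0, 0, 0]]' --rot '[[0, 0, 0], [0, 0, 0], [0, 0, 0]]'

```text
time: 36.28
ee_pos: [0.4488, -0.0472, 0.1688]
tcp_rot: [-3.142, 0.0, 2.972]
contact_force: [0.5, -0.2, -3.3]
width: 0.679
finger_force: 30.0
```

Request:
arm_command --dp '[[0, 0, 15], [0, 0, 40], [0, 0, 60], [0, 0, 72], [0, 0, 78]]' --rot '[[0, 0, 0], [0, 0, 0], [0, 0, 0], [0, 0, 0], [0, 0, 0]]'

```text
time: 36.7
ee_pos: [0.4471, -0.0466, 0.0887]
tcp_rot: [-3.142, -0.004, 2.972]
contact_force: [0.1, -0.5, -4.1]
width: 0.681
finger_force: 30.0
```

Request:
arm_command --dp '[[0, 0, 0], [0, 0, 0], [0, 0, 2], [0, 0, 4], [0, 0, 6]]' --rot '[[0, 0, 0], [0, 0, 0], [0, 0, 0], [0, 0, 0], [0, 0, 0]]'

```text
time: 37.12
ee_pos: [0.4497, -0.0468, 0.0857]
tcp_rot: [3.142, 0.002, 2.973]
contact_force: [-0.2, 0.9, -2.9]
width: 0.68
finger_force: 30.0
```

Request:
arm_command --dp '[[0, 0, 0], [0, 0, 0], [0, 0, 0], [0, 0, 0], [0, 0, 0]]' --rot '[[0, 0, 0], [0, 0, 0], [0, 0, 0], [0, 0, 0], [0, 0, 0]]'

```text
time: 37.53
ee_pos: [0.4489, -0.0466, 0.0849]
tcp_rot: [-3.142, 0.0, 2.973]
contact_force: [-0.6, -0.1, -2.3]
width: 0.675
finger_force: 30.0
```

Request:
arm_command --dp '[[0, 0, 1], [0, 0, 2], [0, 0, 2.4], [0, 0, 2.4], [0, 0, 2.4]]' --rot '[[0, 0, 0], [0, 0, 0], [0, 0, 0], [0, 0, 0], [0, 0, 0]]'

```text
time: 37.95
ee_pos: [0.4492, -0.0467, 0.0828]
tcp_rot: [-3.142, 0.001, 2.973]
contact_force: [-0.8, -1.5, 1.4]
width: 0.682
finger_force: 29.9
```

Request:
arm_command --dp '[[0, 0, 0], [0, 0, 0], [0, 0, 0], [0, 0, 0], [0, 0, 0]]' --rot '[[0, 0, 0], [0, 0, 0], [0, 0, 0], [0, 0, 0], [0, 0, 0]]' --hand 1

```text
time: 38.37
ee_pos: [0.4488, -0.0466, 0.0823]
tcp_rot: [3.142, -0.0, 2.973]
contact_force: [-0.4, -0.3, 0.2]
width: 0.999
finger_force: 0.0
```

Request:
arm_command --dp '[[0, 0, 0], [0, 0, -10], [0, 0, -35], [0, 0, -70], [0, 0, -105]]' --rot '[[0, 0, 0], [0, 0, 0], [0, 0, 0], [0, 0, 0], [0, 0, 0]]'

```text
time: 38.78
ee_pos: [0.4477, -0.0464, 0.1883]
tcp_rot: [-3.142, -0.002, 2.973]
contact_force: [0.7, -0.3, 0.2]
width: 0.997
finger_force: 0.0
```

Request:
arm_command --dp '[[0, 0, -35], [0, 0, -50], [0, 0, -50], [0, 0, -50], [0, 0, -50]]' --rot '[[0, 0, 0], [0, 0, 0], [0, 0, 0], [0, 0, 0], [0, 0, 0]]'

```text
time: 39.2
ee_pos: [0.4479, -0.0465, 0.2363]
tcp_rot: [-3.142, -0.002, 2.973]
contact_force: [0.1, 0.2, 0.3]
width: 0.995
finger_force: 0.0
```

```bash
python3 - <<'E'
from h import *
s=bot.get_obs(); print(np.round(s['ee_pos'],4),s['time'],s['width'])
p=cam('scene','s6.png'); W=cloud(p)
X,Y,Z=W[...,0],W[...,1],W[...,2]
for n,zt in (('tumbler',.117),('vase',.137),('bowl',.09)):
  for k in bot.masks_of(p,n+'_mid')[:3]:
    m=k['pixels']&(abs(Z-zt)<.005)&(X>.36)&(X<.7)
    if m.sum()>8: print(n,k['score'],k['uv'],m.sum(),cv2.minEnclosingCircle(W[m][:,:2].astype(np.float32)*1000))
E
```

```text
[ 0.4479 -0.0465  0.2363] 39.2 0.9952300074161554
tumbler 0.79 [312.9, 244.6] 172 ((448.6593933105469, -48.037742614746094), 31.17422103881836)
vase 0.78 [324.3, 272.4] 161 ((524.7542114257812, -61.707637786865234), 25.491718292236328)
```

View pics/s6.png

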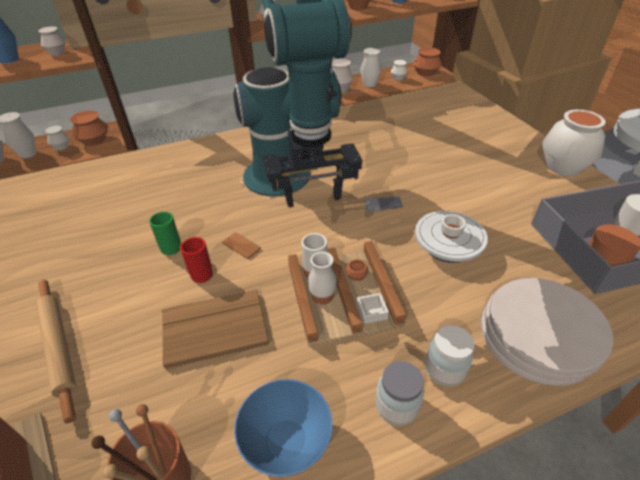

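The tumbler (314,250) and vase (322,275) are back within 1 mm of their starting poses. The bowl is on the wheel (452,226), and the dish and pinch pot are untouched.

```bash
python3 -c "
from workcell import bot
print(bot.close_job())"
```

```text
the job is handed in; nothing more can be done
None
```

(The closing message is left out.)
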